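# Shim the rocking hob's short foot and hold the shim there

### The job

The portable induction hob rocks because its front-left foot does not reach the worktop. Take the blue levelling shim by its thick end, slide it flat along the worktop, thin end first, from the front straight in under that foot until it drags snugly between the foot and the worktop, without forcing it, jacking the hob up or shoving it along, and without upsetting the pot or anything else. Finish still gripping the shim, holding it at that depth.

Things in the scene. Friction and masses are not known exactly. Their poses are not given: they have to be found in the camera images.
- hob: loose portable induction hob, 2.6 kg: steel slab 256 (x) x 290 (y) mm, black glass top 63 mm and underside 22 mm above the worktop, on four round rubber feet 32 mm across; touch keys and a dial along its front. Origin at worktop level under its centre; x from its front to its back (away from the robot, within 0.12 rad), y to its left. Its front-left foot (-x, +y) hangs 3 to 5 mm clear
- hob_short_foot (a point): worktop-level point below the middle of the front-left foot, 28 mm behind the hob's front face and 28 mm in from its left side; axes as the hob's. The foot's flat springy pad (12 N/mm), 32 mm across, hangs above it by a gap of 3 to 5 mm that differs each time. It drags snugly once the shim needs 4 to 12 N of push; pushed with 18 N or more the hob may shift or lift
- shim: blue plastic levelling shim, 45 g, flat on the worktop in front of the hob: a wedge 140 mm long (x), 38 mm wide (y), flat underneath, 10.5 mm thick at x = -70 mm, tapering evenly to 1.5 mm at the tip (x = +70 mm), dark score lines across the thin part. Origin in the middle of its underside, x towards the thin tip, z up. Pinch it from above across its 38 mm width
- shim_tip (a point): middle of the thin tip's lower edge, 70 mm from the shim's origin along its x
- shim_grip (a point): a good place to pinch: on the underside, in the middle of the width, 35 mm from the thick end; the shim is about 8 mm thick here
- pot: large steel pot (210 mm across, 113 mm tall, 273 mm over its two side handles) standing on the hob; origin under its centre
- mug: the white mug with a red inside (89 mm wide, 98 mm tall); origin under its centre; a bystander
- timer: the round red and white kitchen timer (65 mm wide, 52 mm tall); origin under its centre; a bystander
- lemon: the lemon (78 x 55 x 56 mm); a bystander
- garlic: the garlic bulb (60 x 57 x 58 mm); a bystander
Things that resemble listed ones, but are neither listed nor needed, are in the scene too. Of the things shaped like the shim, the blue one is meant.

How it is judged:
By the outcome, as a careful person would: the job done as asked, in the order asked, and still so for the second after the job is handed in, while the arm keeps its last pose, push and grip.
It also fails if it takes over 42 s, if anything falls off the work surface, if the arm or the gripper's body presses on something with over 40 N, if the wrist force passes 120 N, or if a joint passes its speed limit or range.

### The arm

A 6-joint arm with a two-finger parallel gripper is mounted at the origin on a cart in front of the work surface, level with it; the furniture and walls round the work are solid. World frame = base frame: x ahead of the robot, y to its left, z up, the work surface at z = 0. Lengths are in m, angles in rad, forces in N, time in s.
With the tool pointing down it reaches from about 0.275 to 0.85 m from the base axis. Payload 19 kg.
Tool frame: the origin (TCP) lies at the very end of the fingers, on their centre line; the grasp point (between the pads) lies env.hold_point_z behind it (env.hold_point_z is the distance from the TCP to the grasp point, in m); z points along the fingers, y is the line along which they close (so a half turn about z gives the same grasp; the last joint's range is limited). The gripper opens to 85 mm and grips with 20 to 120 N. Pads are 22 mm wide; open, the fingers measure 114 mm over their backs; the gripper's body (76 mm by 85 mm) begins 54 mm behind the grasp point. The pads swing forward as they close: fully open they stand 13 mm farther back than shut.
Start: joints at [1.119, 0.15, 1.437, -0, 1.554, -0.134], TCP at [0.18, 0.546, 0.206] pointing down, gripper open.
Joint ranges: [-2.8, 2.8], [-0.68, 2.1], [0.12, 2.68], [-1.39, 4.53], [0.16, 2.79], [-2.81, 2.81]. Speed limits (rad/s): [1.89, 1.89, 2.22, 3.01, 3.01, 3.01].

### API

Orientations are given as [roll, pitch, yaw] about the fixed x, y, z axes, in that order (R = Rz(yaw) Ry(pitch) Rx(roll)).
In Python, from workcell import env, viewer, order gives the robot as it stands.
- The arm moves only by the tool apply_moves, never from a script. Its argument "commands" is a list of rows, each a list of 7 numbers: the shift along the tool's x, y, z in units of 60 mm (1.0 is 60 mm), then the turn, a rotation vector about the tool's x, y, z in degrees, then the opening, from 0 (shut) to 1 (fully open). A call has 1 to 12 rows; each row shifts and turns the commanded pose from where the row before left it, along the tool's axes as they then stand; what a row does not reach is not made up. A row lasts 1/8 s, in which the tool goes at most 62.5 mm and 10.7 degrees, less where a joint would pass 70% of its speed; a pose out of reach is approached as far as the arm can. A call is refused whole if a number of a shift passes 1 or a number of a turn 10.7, either way. A call with a gripper value outside its range is refused whole. The fingers move at their own pace and stop on an object; "grip_force" is the grip in N (left out, the last holds). Time passes only in rows, so rows that do not move let the fingers close. It gives the time, the measured TCP pose, the force, the opening and the grip force at its end, in the units of the state.
- env.get_state(): the state, without advancing time (a new reading comes with each control period).
- viewer.camera(name): name is "side" or "top"; returns the picture (400x640x3 uint8, blue, green, red); there is no depth.
- viewer.camera_model(name): a dict with "intrinsics" (3x3 intrinsics, pixels), "k1" (the pictures are not rectified: a ray, as slopes to the right and down, at radius r is drawn at 1 + k1 r^2 times it, then the intrinsics apply), "rvec" (rotation vector, rad) and "tvec" (3), from world to camera coordinates, as OpenCV has them. Camera axes: x right, y down, z forward; pixel columns grow to the right and rows downward; lengths in m; the calibration is good to about 2 mm. A picture is of the moment at which its call begins. camera_model takes no time and is no camera call.
- order.job_done(): hands the job in; it is judged then, once.
The state is a dict: "t": time; "joints": joint angles; "qvel": joint speeds; "effort": joint torques, N m; "position": TCP position; "tcp_rot": TCP orientation; "force": force on the tool from outside, world axes, zero at the start; "torque": the same for the moment, N m; "opening": finger opening in m; "grip_force": force on a finger pad.
Only numpy, scipy, OpenCV 4.12 (cv2) and the standard library are available. Lean on these libraries where they do the work, as an engineer would, in place of code of your own. Each camera call takes 0.05 s, during which the arm holds its last target. There are 200 camera calls.

## Working session

There is one attempt and no reset: what is moved stays moved. The work goes in short steps, Python scripts to look and compute and a tool call to move; the robot and the scene stay as the last step left them, time stands still between calls to the robot, and variables do not carry over. Pictures are saved under pics/ and viewed, at most 10 in all, crops included, and the job is handed in when it is done.

Besides the shell and the picture viewer there is one more tool, called after ">>>" as name([rows], argument=value, ...), one row to a line, values as JSON. apply_moves: Moves the arm, as the interface text tells. Its arguments: {"type":"object","properties":{"commands":{"type":"array"},"grip_force":{"type":"number"}},"required":["commands"]}

```bash
mkdir -p pics; ls; python3 - <<'E'
from workcell import env, viewer, order
import cv2
for n in("top","side"):
    cv2.imwrite(f"pics/{n}1.png",viewer.camera(n)); print(viewer.camera_model(n))
print(env.get_state(), env.hold_point_z)
E
```

```text
pics
{'intrinsics': array([[506.31265436,   0.        , 315.98130278],
       [  0.        , 506.31265436, 201.10446905],
       [  0.        ,   0.        ,   1.        ]]), 'k1': -0.13582196809190586, 'rvec': array([ 2.13194079, -2.12873546,  0.15485523]), 'tvec': array([-0.12056149,  0.60781235,  1.2275283 ])}
{'intrinsics': array([[398.34579408,   0.        , 315.76617647],
       [  0.        , 398.34579408, 193.92716004],
       [  0.        ,   0.        ,   1.        ]]), 'k1': 0.011189973445967663, 'rvec': array([ 1.30728157, -2.27052007,  0.92031633]), 'tvec': array([0.19124406, 0.5045592 , 0.51229035])}
{'t': 0.1, 'joints': array([ 1.11901749e+00,  1.50946044e-01,  1.43792290e+00, -1.82155144e-05,
        1.55377094e+00, -1.33987107e-01]), 'qvel': array([ 1.69114947e-03, -1.84521351e-03, -2.67562598e-03,  9.05592827e-04,
       -3.86861150e-05,  2.94207098e-04]), 'effort': array([ 3.76806885e-03, -7.14373541e+01, -5.71797144e+01, -2.55613777e-04,
        6.98674325e-03,  4.40828114e-05]), 'position': array([0.17958856, 0.54599792, 0.20545205]), 'tcp_rot': array([-3.14055238e+00, -1.21845544e-04,  2.82380118e+00]), 'force': array([-0.54456105, -0.22857857, -0.73079723]), 'torque': array([-0.0289341 ,  0.00306569, -0.01285744]), 'grip_force': 0.0, 'opening': 0.0854730069770019} 0.0187
```

View pics/top1.png

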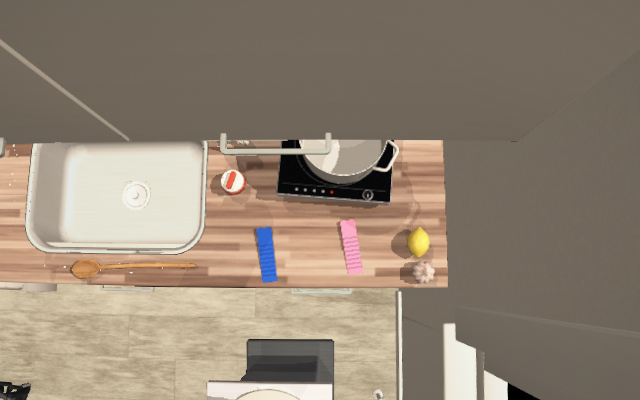

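View pics/side1.png

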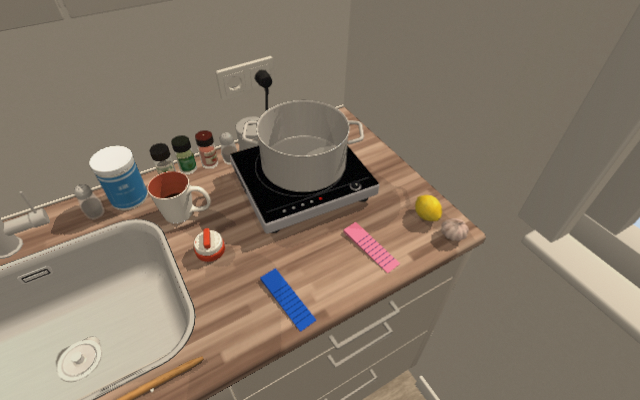

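The top view shows the blue shim from (265,228) to (270,282), the pink one at (351,247), the hob's front edge from (278,194) to (390,203) and the timer at (233,182). I'll enlarge it to see which end of the shim is thin.

```bash
cat > h.py <<'E'
import numpy as np, cv2
from workcell import env, viewer, order
def proj(n,P):
    m=viewer.camera_model(n); return cv2.projectPoints(np.float64(P).reshape(-1,1,3),m["rvec"],m["tvec"],m["intrinsics"],np.array([m["k1"],0,0,0.]))[0][:,0]
def ray(n,px,z):
    m=viewer.camera_model(n); R=cv2.Rodrigues(m["rvec"])[0]
    u=cv2.undistortPointsIter(np.float64(px).reshape(-1,1,2),m["intrinsics"],np.array([m["k1"],0,0,0.]),None,None,(3,100,1e-12))[:,0]
    d=np.c_[u,np.ones(len(u))]@R; c=-R.T@m["tvec"]
    return c+d*((z-c[2])/d[:,2])[:,None]
E
python3 - <<'E'
from h import *
t=cv2.imread("pics/top1.png");s=cv2.imread("pics/side1.png")
a=cv2.resize(t[175:295,240:400],(800,600),interpolation=cv2.INTER_CUBIC)
b=cv2.resize(s[180:330,220:420],(800,600),interpolation=cv2.INTER_CUBIC)
cv2.imwrite("pics/a.png",a);cv2.imwrite("pics/b.png",b)
for n,i in(("top",t),("side",s)):
    h=cv2.cvtColor(i,cv2.COLOR_BGR2HSV); m=cv2.inRange(h,(105,150,60),(130,255,255))
    k,l,st,c=cv2.connectedComponentsWithStats(m); j=1+np.argmax(st[1:,4]) if n=="top" else [q for q in range(1,k) if st[q,4]>300 and st[q,1]>250][0]
    p=np.argwhere(l==j)[:,::-1]; r=cv2.minAreaRect(p.astype(np.float32)); bx=cv2.boxPoints(r)
    print(n,bx.round(1).tolist(),p.mean(0)); print(ray(n,bx,0.006).round(4), ray(n,p.mean(0),0.006))
print(ray("top",[(278,193),(390,202)],.06))
E
```

```text
top [[256.3999938964844, 228.6999969482422], [270.29998779296875, 227.0], [276.5, 280.20001220703125], [262.6000061035156, 281.8999938964844]] [266.38005391 254.36927224]
[[ 0.5425  0.0353  0.006 ]
 [ 0.5468 -0.0009  0.006 ]
 [ 0.4101 -0.0187  0.006 ]
 [ 0.4058  0.0169  0.006 ]] [[0.4760604  0.00817817 0.006     ]]
side [[259.70001220703125, 278.0], [275.1000061035156, 266.20001220703125], [315.70001220703125, 319.5], [300.20001220703125, 331.20001220703125]] [287.68622657 299.33740831]
[[ 0.5443  0.0362  0.006 ]
 [ 0.554  -0.0039  0.006 ]
 [ 0.4086 -0.0175  0.006 ]
 [ 0.403   0.019   0.006 ]] [[0.47258732 0.00890878 0.006     ]]
[[ 0.62661516 -0.02455355  0.06      ]
 [ 0.60383179 -0.30463634  0.06      ]]
```

View pics/a.png

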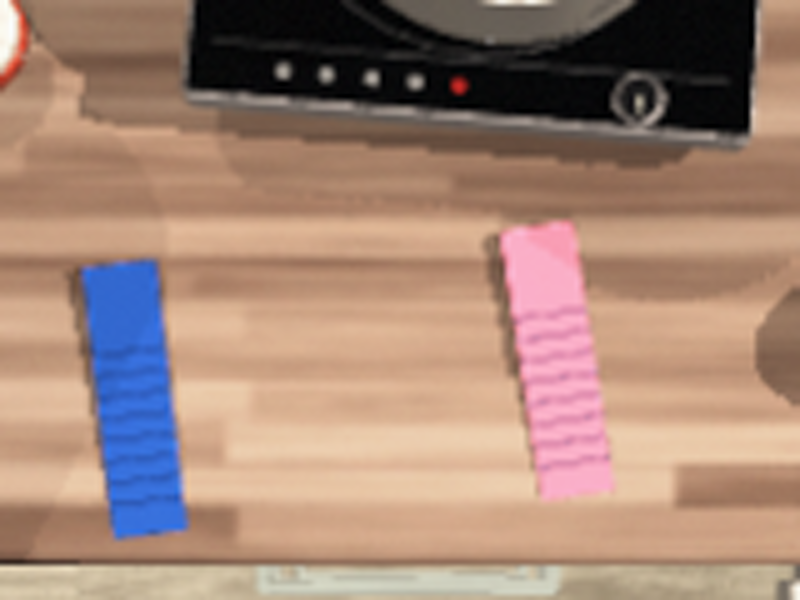

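View pics/b.png

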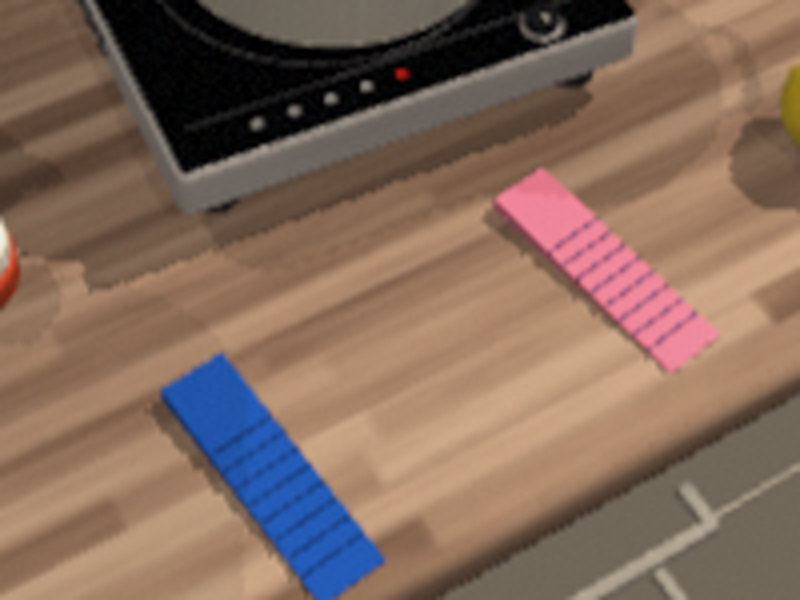

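The blue shim's plain, thick end faces the hob and its scored, thin end points at the robot. So I have to lift it, turn it about 190° and then slide it in. Next I'll fit the hob's pose from both views.

```bash
python3 - <<'E'
from h import *
for n in("top","side"):
    m=viewer.camera_model(n); print(n,"cam",(-cv2.Rodrigues(m["rvec"])[0].T@m["tvec"]).round(3))
print(ray("top",[(278,194.2),(389.6,202.5)],.063).round(4))
print(ray("side",[(266,223.5),(377.5,184.3)],.063).round(4))
print(ray("side",[(267.5,232.5),(378,192.5)],.022).round(4))
from scipy.optimize import least_squares
S=[("top",(278,194.2),(-.128,.145,.063)),("top",(389.6,202.5),(-.128,-.145,.063)),("side",(266,223.5),(-.128,.145,.063)),("side",(377.5,184.3),(-.128,-.145,.063)),("side",(267.5,232.5),(-.128,.145,.022)),("side",(378,192.5),(-.128,-.145,.022))]
def W(p,q): c,s=np.cos(p[2]),np.sin(p[2]); return np.array([p[0]+c*q[0]-s*q[1],p[1]+s*q[0]+c*q[1],q[2]])
f=lambda p:np.concatenate([proj(n,W(p,q))[0]-np.array(u) for n,u,q in S])
r=least_squares(f,[.75,-.16,-.08]);p=r.x;print("hob",p.round(4),r.fun.reshape(-1,2).round(1).tolist())
print("foot",W(p,(-.1,.117,0)).round(4))
# shim: same fit with top-surface corners
t={"top":[(256.4,228.4),(271.5,227),(277.5,281),(263,282.7)],"side":[(260.4,278),(275.5,268.5),(316,320),(301.5,330.5)]}
q=[(-.07,-.019,.0105),(-.07,.019,.0105),(.07,.019,.0015),(.07,-.019,.0015)]
for ns in(["top"],["side"],["top","side"]):
    g=lambda p:np.concatenate([proj(n,[W(p,k) for k in q]).ravel()-np.ravel(t[n]) for n in ns])
    r=least_squares(g,[.475,.008,-3.01]);print(ns,r.x.round(4),r.fun.round(1)); 
P=W(r.x,(-.035,0,0));print("grip",P, "state",env.get_state()["position"])
E
```

```text
top cam [ 0.404 -0.14   1.307]
side cam [0.109 0.166 0.717]
[[ 0.623  -0.0249  0.063 ]
 [ 0.6021 -0.3032  0.063 ]]
[[ 0.6239 -0.0209  0.063 ]
 [ 0.6016 -0.2971  0.063 ]]
[[ 0.6313 -0.0245  0.022 ]
 [ 0.609  -0.3103  0.022 ]]
hob [ 0.7431 -0.1732 -0.0726] [[-2.2, -1.1], [2.1, -1.1], [-1.1, -0.3], [3.1, -2.6], [-1.1, 2.6], [0.4, 1.3]]
foot [ 0.6518 -0.0492  0.    ]
['top'] [ 0.4752  0.0064 -3.0177] [ 0.3  0.1 -0.2 -0.3  0.1  0.1 -0.1  0.1]
['side'] [ 0.4755  0.0078 -3.0037] [-0.5 -0.4 -0.2 -0.7  1.  -0.3 -0.4  1. ]
['top', 'side'] [ 0.4754  0.0073 -3.0093] [-0.3  0.1 -0.8 -0.4 -0.  -0.1 -0.2  0.1 -0.1 -0.7  0.3 -0.8  1.2 -0.2
 -0.4  1. ]
grip [0.5100906  0.01188278 0.        ] state [0.17958856 0.54599792 0.20545205]
```

>>> apply_moves([
  [0,0,0,0,0,-8.6,1],
  [0,0,0,0,0,-8.6,1],
  [0,0,0,0,0,-8.6,1],
  [-0.36,-0.8,0,0,0,0,0.6],
  [-0.36,-0.8,0,0,0,0,0.6],
  [-0.36,-0.8,0,0,0,0,0.6],
  [-0.36,-0.8,0,0,0,0,0.6],
  [-0.36,-0.8,0,0,0,0,0.6],
  [-0.36,-0.8,0,0,0,0,0.6],
  [-0.36,-0.8,0,0,0,0,0.6],
  [-0.36,-0.8,0,0,0,0,0.6],
  [-0.36,-0.8,0,0,0,0,0.6],
], grip_force=40)

```text
t: 1.6
position: [0.43, 0.142, 0.2059]
tcp_rot: [3.142, -0.0, -3.009]
force: [0.9, 0.6, -0.7]
opening: 0.0511
grip_force: 0.0
```

>>> apply_moves([
  [-0.35,-0.775,0,0,0,0,0.6],
  [-0.35,-0.775,0,0,0,0,0.6],
  [-0.35,-0.775,0,0,0,0,0.6],
  [0,0,0.7,0,0,0,0.6],
  [0,0,0.7,0,0,0,0.6],
  [0,0,0.7,0,0,0,0.6],
  [0,0,0.5,0,0,0,0.6],
  [0,0,0,0,0,0,0.6],
  [0,0,0,0,0,0,0.6],
])

```text
t: 2.72
position: [0.5109, 0.0136, 0.0512]
tcp_rot: [-3.141, 0.001, -3.009]
force: [0.6, -0.1, 0.9]
opening: 0.0515
grip_force: 0.0
```

```bash
python3 - <<'E'
from h import *
i=viewer.camera("side"); cv2.imwrite("pics/c.png",cv2.resize(i[180:330,220:420],(800,600),interpolation=cv2.INTER_CUBIC))
print(env.get_state()["position"])
E
```

```text
[0.51110413 0.01359364 0.05150707]
```

View pics/c.png

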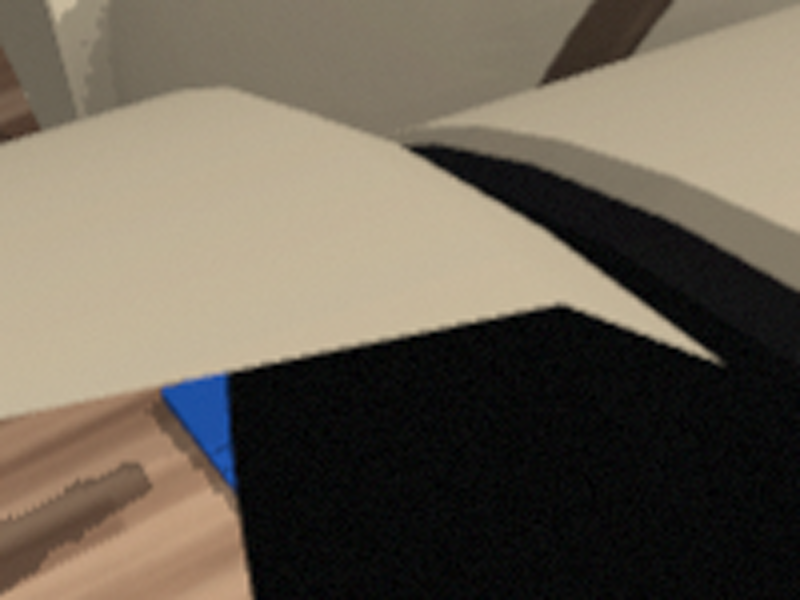

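The arm hides the grasp from this camera, so I'll go down by feel.

>>> apply_moves([
  [0,0,0.35,0,0,0,0.6],
  [0,0,0.25,0,0,0,0.6],
  [0,0,0.05,0,0,0,0.6],
  [0,0,0,0,0,0,0.6],
])

```text
t: 3.28
position: [0.5106, 0.0136, 0.0114]
tcp_rot: [-3.141, 0.0, -3.009]
force: [0.1, -0.8, -0.0]
opening: 0.0516
grip_force: 0.0
```

>>> apply_moves([
  [0,0,0.06,0,0,0,0.6],
  [0,0,0.05,0,0,0,0.6],
  [0,0,0,0,0,0,0.6],
])

```text
t: 3.65
position: [0.5102, 0.0137, 0.0042]
tcp_rot: [-3.142, -0.0, -3.009]
force: [-0.7, 0.0, 0.1]
opening: 0.0513
grip_force: 0.0
```

>>> apply_moves([
  [0,0,0.04,0,0,0,0.6],
  [0,0,0,0,0,0,0.6],
])

```text
t: 3.9
position: [0.5102, 0.0137, 0.0018]
tcp_rot: [-3.142, -0.0, -3.009]
force: [-0.3, -0.1, -0.1]
opening: 0.0515
grip_force: 0.0
```

>>> apply_moves([
  [0,0,0.03,0,0,0,0.52],
  [0,0,0,0,0,0,0.52],
])

```text
t: 4.15
position: [0.5102, 0.0137, 0.0]
tcp_rot: [-3.142, -0.0, -3.009]
force: [-0.2, -0.1, 0.2]
opening: 0.0445
grip_force: 0.0
```

>>> apply_moves([
  [0,0,0.02,0,0,0,0.52],
  [0,0,0,0,0,0,0.52],
])

```text
t: 4.4
position: [0.5103, 0.0137, -0.0011]
tcp_rot: [-3.142, -0.0, -3.009]
force: [-0.1, -0.9, -0.5]
opening: 0.0446
grip_force: 0.0
```

>>> apply_moves([
  [0,0,0.02,0,0,0,0.52],
  [0,0,0,0,0,0,0.52],
])

```text
t: 4.65
position: [0.5103, 0.0137, -0.0023]
tcp_rot: [-3.142, -0.0, -3.009]
force: [-0.0, 0.1, -0.2]
opening: 0.0436
grip_force: 0.0
```

>>> apply_moves([
  [0,0,0,0,0,0,0.4],
  [0,0,0,0,0,0,0.3],
  [0,0,0,0,0,0,0.3],
  [0,0,0,0,0,0,0.3],
], grip_force=50)

```text
t: 5.15
position: [0.5103, 0.0137, -0.0022]
tcp_rot: [-3.142, -0.0, -3.009]
force: [-0.6, 0.3, -0.4]
opening: 0.0259
grip_force: 0.0
```

```bash
python3 - <<'E'
from h import *
t=viewer.camera("top"); s=viewer.camera("side")
a=cv2.resize(t[195:295,220:320],(400,400),interpolation=cv2.INTER_CUBIC);b=cv2.resize(s[230:330,220:320],(400,400),interpolation=cv2.INTER_CUBIC)
cv2.imwrite("pics/d.png",np.hstack([a,b])); S=env.get_state()
print(S["position"],S["opening"],S["force"],proj("top",S["position"]),proj("side",S["position"]))
E
```

```text
[ 0.51029355  0.01366871 -0.00220584] 0.025649175987428264 [-0.47003321 -0.23008531  0.11873746] [[264.84028825 241.33559244]] [[277.19126838 287.90271432]]
```

View pics/d.png

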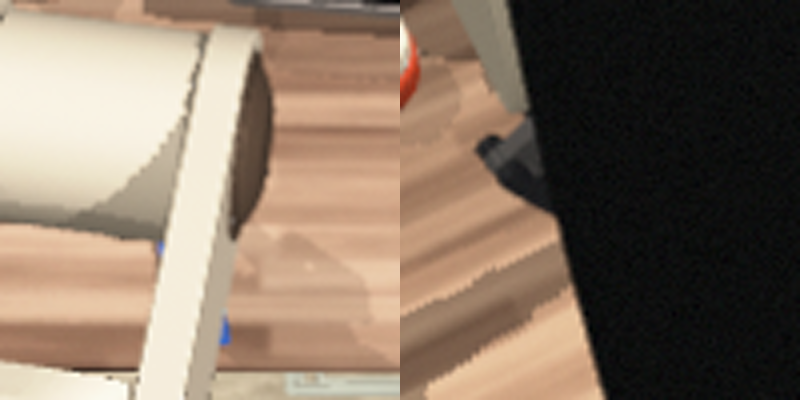

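The shim hasn't moved, because its near corner is still at (277,281). The fingers closed above it, so they sit farther back than I assumed. I'll reopen and go lower by feel.

>>> apply_moves([
  [0,0,0,0,0,0,0.56],
  [0,0,0,0,0,0,0.56],
  [0,0,0.02,0,0,0,0.56],
  [0,0,0.02,0,0,0,0.56],
  [0,0,0,0,0,0,0.56],
])

```text
t: 5.88
position: [0.5102, 0.0137, -0.0047]
tcp_rot: [-3.142, -0.0, -3.009]
force: [-0.2, 0.3, 0.3]
opening: 0.0476
grip_force: 0.0
```

>>> apply_moves([
  [0,0,0.02,0,0,0,0.56],
  [0,0,0.02,0,0,0,0.56],
  [0,0,0,0,0,0,0.56],
])

```text
t: 6.25
position: [0.5102, 0.0137, -0.0071]
tcp_rot: [-3.142, -0.0, -3.009]
force: [-0.8, 0.2, -0.1]
opening: 0.0477
grip_force: 0.0
```

>>> apply_moves([
  [0,0,0.02,0,0,0,0.56],
  [0,0,0.02,0,0,0,0.56],
  [0,0,0,0,0,0,0.56],
])

```text
t: 6.62
position: [0.5102, 0.0137, -0.0095]
tcp_rot: [-3.142, -0.0, -3.009]
force: [-0.4, 0.3, -0.2]
opening: 0.0481
grip_force: 0.0
```

>>> apply_moves([
  [0,0,0,0,0,0,0.4],
  [0,0,0,0,0,0,0.4],
  [0,0,0,0,0,0,0.4],
])

```text
t: 7.0
position: [0.5103, 0.0137, -0.0094]
tcp_rot: [-3.141, -0.0, -3.009]
force: [-0.3, -0.4, -0.1]
opening: 0.0339
grip_force: 0.0
```

>>> apply_moves([
  [0,0,0.02,0,0,0,0.4],
  [0,0,0.02,0,0,0,0.4],
  [0,0,0,0,0,0,0.4],
])

```text
t: 7.38
position: [0.5102, 0.0137, -0.012]
tcp_rot: [-3.142, -0.0, -3.009]
force: [0.1, 0.3, -0.4]
opening: 0.0345
grip_force: 0.0
```

```bash
python3 - <<'E'
from h import *
t=viewer.camera("top"); s=viewer.camera("side")
cv2.imwrite("pics/e.png",cv2.resize(s,(800,500)))
S=env.get_state();print(S["joints"].round(3),S["position"],S["force"])
h=cv2.cvtColor(t,cv2.COLOR_BGR2HSV); m=cv2.inRange(h,(105,150,60),(130,255,255)); p=np.argwhere(m)[:,::-1]; print(p[(p[:,0]>240)&(p[:,0]<300)&(p[:,1]>200)].tolist())
E
```

```text
[-0.124  0.198  1.852 -0.     1.092 -1.827] [ 0.51030719  0.01366797 -0.0118093 ] [0.69423969 0.41170915 0.76335764]
[[260, 256], [260, 257], [276, 278], [276, 279], [276, 280]]
```

View pics/e.png

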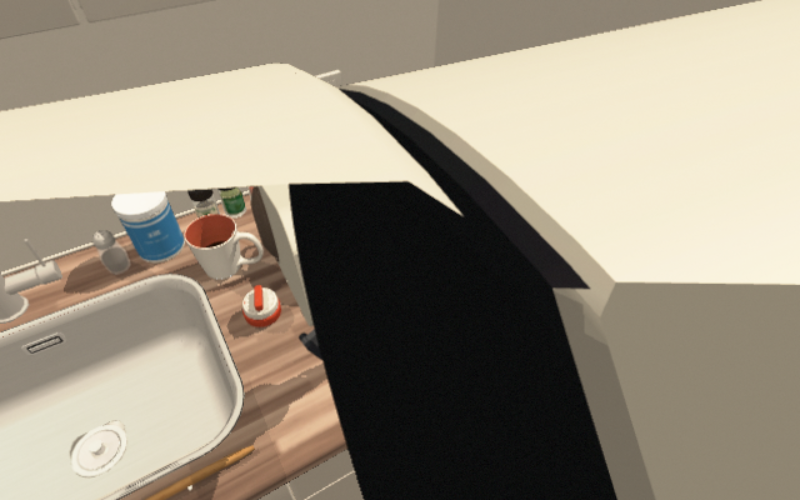

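>>> apply_moves([
  [0,0,0.02,0,0,0,0.4],
  [0,0,0.02,0,0,0,0.4],
])

```text
t: 7.72
position: [0.5103, 0.0137, -0.0143]
tcp_rot: [-3.142, 0.0, -3.009]
force: [-1.0, -0.7, 0.3]
opening: 0.0343
grip_force: 0.0
```

>>> apply_moves([
  [0,0,0.02,0,0,0,0.4],
  [0,0,0,0,0,0,0.4],
])

```text
t: 7.98
position: [0.5102, 0.0137, -0.0155]
tcp_rot: [-3.142, -0.0, -3.009]
force: [0.2, -0.1, 0.2]
opening: 0.0343
grip_force: 0.0
```

>>> apply_moves([
  [0,0,0.02,0,0,0,0.4],
  [0,0,0.02,0,0,0,0.4],
])

```text
t: 8.22
position: [0.5104, 0.0136, -0.0177]
tcp_rot: [-3.141, 0.0, -3.009]
force: [-1.4, -0.8, 10.2]
opening: 0.0341
grip_force: 5.1
```

>>> apply_moves([
  [0,0,0.02,0,0,0,0.4],
  [0,0,0.0,0,0,0,0.4],
])

```text
t: 8.48
position: [0.5106, 0.0136, -0.018]
tcp_rot: [-3.141, 0.001, -3.009]
force: [-8.2, 0.8, 19.3]
opening: 0.0342
grip_force: 10.2
```

>>> apply_moves([
  [0,0,-0.04,0,0,0,0.4],
  [0,0,0,0,0,0,0.56],
  [0,0,0,0,0,0,0.56],
  [0,0,0.03,0,0,0,0.56],
  [0,0,0.03,0,0,0,0.56],
  [0,0,0,0,0,0,0.56],
])

```text
t: 9.22
position: [0.5102, 0.0137, -0.0205]
tcp_rot: [3.142, -0.0, -3.009]
force: [0.0, -0.3, 0.3]
opening: 0.0478
grip_force: 0.0
```

>>> apply_moves([
  [0,0,0.03,0,0,0,0.52],
  [0,0,0.01,0,0,0,0.5],
  [0,0,0,0,0,0,0.4],
  [0,0,0,0,0,0,0.3],
  [0,0,0,0,0,0,0.3],
])

```text
t: 9.85
position: [0.5103, 0.0137, -0.0224]
tcp_rot: [-3.142, -0.0, -3.009]
force: [-2.6, 0.1, 5.0]
opening: 0.0358
grip_force: 49.5
```

>>> apply_moves([
  [0,0,0,0,0,0,0.3],
  [0,0,-0.1,0,0,0,0.3],
  [0,0,-0.3,0,0,0,0.3],
  [0,0,-0.5,0,0,0,0.3],
  [0,0,-0.5,0,0,0,0.3],
  [0,0,0,0,0,0,0.3],
], grip_force=80)

```text
t: 10.6
position: [0.5116, 0.0136, 0.0638]
tcp_rot: [-3.14, 0.004, -3.009]
force: [-0.5, -0.6, -0.7]
opening: 0.0344
grip_force: 79.7
```

>>> apply_moves([
  [0,0,0,0,0,8,0.3],
  [0,0,0,0,0,10.6,0.3],
  [0,0,0,0,0,10.6,0.3],
  [0,0,0,0,0,10.6,0.3],
  [0,0,0,0,0,10.6,0.3],
  [0,0,0,0,0,10.6,0.3],
  [0,0,0,0,0,10.6,0.3],
  [0,0,0,0,0,10.6,0.3],
  [0,0,0,0,0,10.6,0.3],
  [0,0,0,0,0,10.6,0.3],
])

```text
t: 11.85
position: [0.5099, 0.0137, 0.0607]
tcp_rot: [-3.141, 0.0, 1.463]
force: [0.1, 0.5, -0.0]
opening: 0.0345
grip_force: 79.8
```

>>> apply_moves([
  [0,0,0,0,0,10.6,0.3],
  [0,0,0,0,0,10.6,0.3],
  [0,0,0,0,0,10.6,0.3],
  [0,0,0,0,0,10.6,0.3],
  [0,0,0,0,0,10.6,0.3],
  [0,0,0,0,0,10.6,0.3],
  [0,0,0,0,0,10.6,0.3],
  [0,0,0,0,0,10.6,0.3],
  [0,0,0,0,0,3.8,0.3],
  [-0.06,0.43,0,0,0,0,0.3],
  [-0.06,0.43,0,0,0,0,0.3],
  [0,0,0,0,0,0,0.3],
])

```text
t: 13.35
position: [0.4986, -0.0383, 0.0608]
tcp_rot: [3.141, 0.001, -0.079]
force: [0.9, 0.2, -0.5]
opening: 0.0345
grip_force: 79.8
```

```bash
python3 - <<'E'
from h import *
t=viewer.camera("top"); s=viewer.camera("side")
a=cv2.resize(t[170:290,200:360],(800,600),interpolation=cv2.INTER_CUBIC);cv2.imwrite("pics/f.png",a)
S=env.get_state(); print(S)
for n,i in(("top",t),("side",s)):
    m=cv2.inRange(cv2.cvtColor(i,cv2.COLOR_BGR2HSV),(105,150,60),(130,255,255)); k,l,st,c=cv2.connectedComponentsWithStats(m); print(n,[(st[q].tolist()) for q in range(1,k) if st[q,4]>15])
E
```

```text
{'t': 13.45, 'joints': array([-2.28378398e-01,  9.32336784e-02,  1.80492393e+00,  1.04736207e-04,
        1.24405791e+00,  1.42004592e+00]), 'qvel': array([ 0.01519853, -0.00048275, -0.00524565,  0.0018486 ,  0.00092804,
        0.00233601]), 'effort': array([-1.39197048e+00, -6.06879759e+01, -5.16613519e+01, -9.71954875e-02,
       -1.72974559e-02, -1.22900745e-01]), 'position': array([ 0.49899886, -0.03710135,  0.06097813]), 'tcp_rot': array([-3.14140106e+00,  6.00909752e-04, -7.76615817e-02]), 'force': array([ 0.32263494, -0.30101217, -0.57143751]), 'torque': array([-0.02125592,  0.0247908 ,  0.00084598]), 'grip_force': 79.79217052459717, 'opening': 0.03443144456585242}
top [[279, 201, 15, 4, 33]]
side [[279, 233, 6, 8, 32], [294, 236, 24, 37, 506]]
```

View pics/f.png

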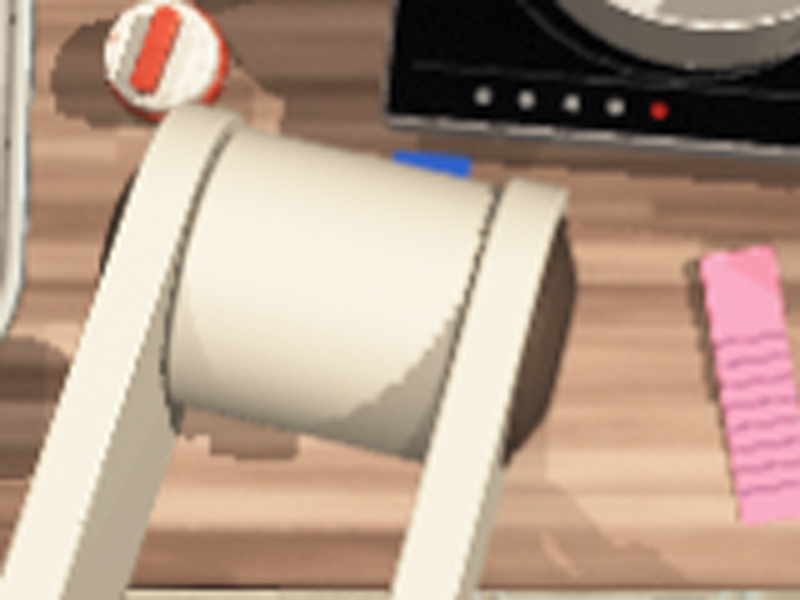

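```bash
python3 - <<'E'
from h import *
s=viewer.camera("side")
cv2.imwrite("pics/g.png",cv2.resize(s[200:300,240:373],(798,600),interpolation=cv2.INTER_CUBIC))
for z in(.075,.084,.093): print(z,ray("top",[(278.8,200.6),(294,201.6)],z).round(4).tolist())
tc=np.array([.499,-.0371]);u=np.array([.997,-.0777]);v=np.array([.0777,.997])
for z in(.075,.084,.093):
  print(z,proj("side",[np.r_[tc+.105*u+k*.019*v,z] for k in(1,-1)]).round(1).tolist(),proj("top",[np.r_[tc+.105*u+k*.019*v,z] for k in(1,-1)]).round(1).tolist())
E
```

```text
0.075 [[0.6049, -0.0282, 0.075], [0.6024, -0.0658, 0.075]]
0.084 [[0.6034, -0.029, 0.084], [0.6009, -0.0664, 0.084]]
0.093 [[0.6019, -0.0298, 0.093], [0.5995, -0.0669, 0.093]]
0.075 [[271.8, 224.9], [288.7, 218.8]] [[278.0, 200.5], [293.3, 201.7]]
0.084 [[271.5, 222.1], [288.5, 216.1]] [[277.7, 199.9], [293.1, 201.1]]
0.093 [[271.2, 219.3], [288.3, 213.2]] [[277.4, 199.3], [292.9, 200.5]]
```

View pics/g.png

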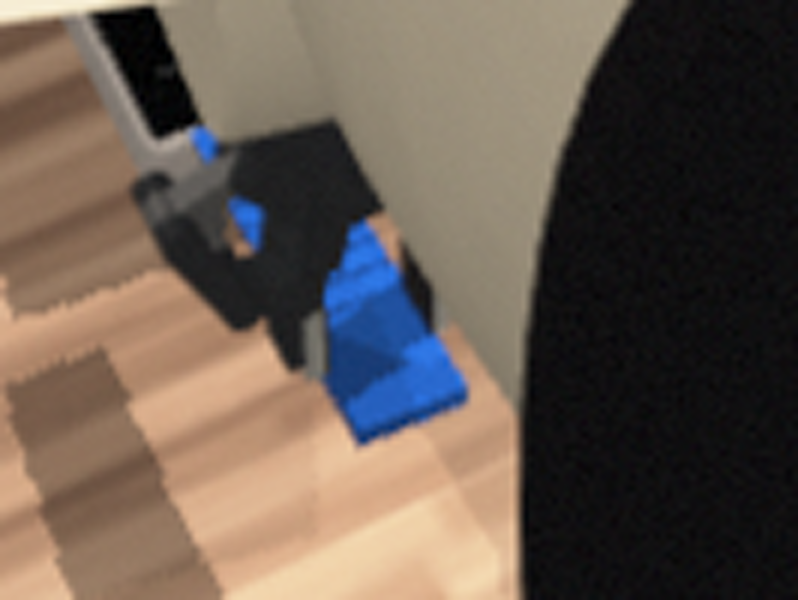

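The shim is held level. Its tip at top-view pixels (279–294, 201) and side-view (272,222) matches the expected height of 84 mm. Next I lower it.

>>> apply_moves([
  [0,-0.02,0.4,0,0,0,0.3],
  [0,0,0.5,0,0,0,0.3],
  [0,0,0.3,0,0,0,0.3],
  [0,0,0.08,0,0,0,0.3],
  [0,0,0.04,0,0,0,0.3],
  [0,0,0,0,0,0,0.3],
])

```text
t: 14.25
position: [0.4996, -0.036, -0.0172]
tcp_rot: [3.141, -0.001, -0.077]
force: [-0.2, 0.2, 0.2]
opening: 0.0344
grip_force: 79.8
```

>>> apply_moves([
  [0,0,0.03,0,0,0,0.3],
  [0,0,0,0,0,0,0.3],
])

```text
t: 14.5
position: [0.4994, -0.0361, -0.0194]
tcp_rot: [3.141, -0.0, -0.077]
force: [0.1, -0.2, 0.3]
opening: 0.034
grip_force: 79.8
```

>>> apply_moves([
  [0,0,0.02,0,0,0,0.3],
  [0,0,0,0,0,0,0.3],
])

```text
t: 14.75
position: [0.4992, -0.0361, -0.0208]
tcp_rot: [3.142, 0.0, -0.077]
force: [0.2, 0.5, -0.3]
opening: 0.0343
grip_force: 79.8
```

>>> apply_moves([
  [0,0,0.02,0,0,0,0.3],
  [0,0,0,0,0,0,0.3],
])

```text
t: 15.0
position: [0.4992, -0.036, -0.0221]
tcp_rot: [3.141, 0.0, -0.077]
force: [0.4, -0.1, -0.4]
opening: 0.0342
grip_force: 79.8
```

>>> apply_moves([
  [0,0,0.01,0,0,0,0.3],
  [0,0,0,0,0,0,0.3],
])

```text
t: 15.25
position: [0.4993, -0.0361, -0.0221]
tcp_rot: [3.141, -0.0, -0.077]
force: [-3.5, 0.8, 10.3]
opening: 0.0345
grip_force: 81.3
```

>>> apply_moves([
  [0,0,0.01,0,0,0,0.3],
  [0,0,0,0,0,0,0.3],
])

```text
t: 15.5
position: [0.4993, -0.0361, -0.0222]
tcp_rot: [3.141, -0.0, -0.077]
force: [-8.8, 0.6, 20.5]
opening: 0.0344
grip_force: 82.8
```

>>> apply_moves([
  [0,0,-0.018,0,0,0,0.3],
  [0,0,0,0,0,0,0.3],
  [0.1,0,0,0,0,0,0.3],
  [0.15,0,0,0,0,0,0.3],
  [0,0,0,0,0,0,0.3],
])

```text
t: 16.12
position: [0.5149, -0.0373, -0.0221]
tcp_rot: [3.141, -0.001, -0.077]
force: [2.0, 0.5, 2.8]
opening: 0.0342
grip_force: 80.3
```

>>> apply_moves([
  [0.15,0,0,0,0,0,0.3],
  [0.15,0,0,0,0,0,0.3],
  [0,0,0,0,0,0,0.3],
])

```text
t: 16.5
position: [0.5326, -0.0387, -0.0221]
tcp_rot: [3.141, -0.001, -0.077]
force: [2.1, -0.7, 3.3]
opening: 0.0343
grip_force: 80.3
```

>>> apply_moves([
  [0.1,0,0,0,0,0,0.3],
  [0.1,0,0,0,0,0,0.3],
  [0,0,0,0,0,0,0.3],
])

```text
t: 16.88
position: [0.5442, -0.0395, -0.0221]
tcp_rot: [3.141, -0.0, -0.077]
force: [1.8, -0.3, 2.7]
opening: 0.0339
grip_force: 80.3
```

>>> apply_moves([
  [0.06,0,0,0,0,0,0.3],
  [0.04,0,0,0,0,0,0.3],
  [0,0,0,0,0,0,0.3],
])

```text
t: 17.25
position: [0.5496, -0.0399, -0.0221]
tcp_rot: [3.142, 0.001, -0.077]
force: [-3.5, 0.4, 5.2]
opening: 0.0344
grip_force: 80.8
```

>>> apply_moves([
  [0.02,0,0,0,0,0,0.3],
  [0,0,0,0,0,0,0.3],
])

```text
t: 17.5
position: [0.5506, -0.0399, -0.0221]
tcp_rot: [3.142, 0.001, -0.077]
force: [-4.4, 0.4, 6.8]
opening: 0.0343
grip_force: 80.9
```

>>> apply_moves([
  [0.02,0,0,0,0,0,0.3],
  [0,0,0,0,0,0,0.3],
])

```text
t: 17.75
position: [0.5518, -0.04, -0.0221]
tcp_rot: [3.142, 0.001, -0.077]
force: [-5.2, 0.6, 6.2]
opening: 0.0342
grip_force: 80.9
```

>>> apply_moves([
  [0.02,0,0,0,0,0,0.3],
  [0,0,0,0,0,0,0.3],
])

```text
t: 18.0
position: [0.553, -0.0401, -0.0221]
tcp_rot: [3.142, 0.001, -0.077]
force: [-4.4, 0.5, 7.0]
opening: 0.0339
grip_force: 80.9
```

>>> apply_moves([
  [0.02,0,0,0,0,0,0.3],
  [0,0,0,0,0,0,0.3],
  [0,0,0,0,0,0,0.3],
])

```text
t: 18.38
position: [0.5542, -0.0402, -0.0221]
tcp_rot: [3.142, 0.001, -0.077]
force: [-5.3, 0.4, 7.1]
opening: 0.0344
grip_force: 80.9
```

```bash
python3 - <<'E'
from h import *
t=viewer.camera("top"); t0=cv2.imread("pics/top1.png"); F=[]
for i in range(6): viewer.camera("side"); F.append(env.get_state()["force"])
print(np.mean(F,0),env.get_state()["position"])
# hob / pot shift: register right part of hob and pot
A=cv2.cvtColor(t0,6)[140:215,320:405].astype(np.float32);B=cv2.cvtColor(t,6)[140:215,320:405].astype(np.float32)
print(cv2.phaseCorrelate(A,B,cv2.createHanningWindow(A.shape[::-1],cv2.CV_32F)), abs(A-B).mean())
cv2.imwrite("pics/i.png",cv2.resize(t[130:290,200:413],(798,600),interpolation=cv2.INTER_CUBIC))
E
```

```text
[-4.51108721  0.39616133  6.5251573 ] [ 0.55423043 -0.04021048 -0.0220705 ]
((0.0025799565392787827, 0.48638648360797987), 0.9959146330091688) 3.0534902
```

View pics/i.png

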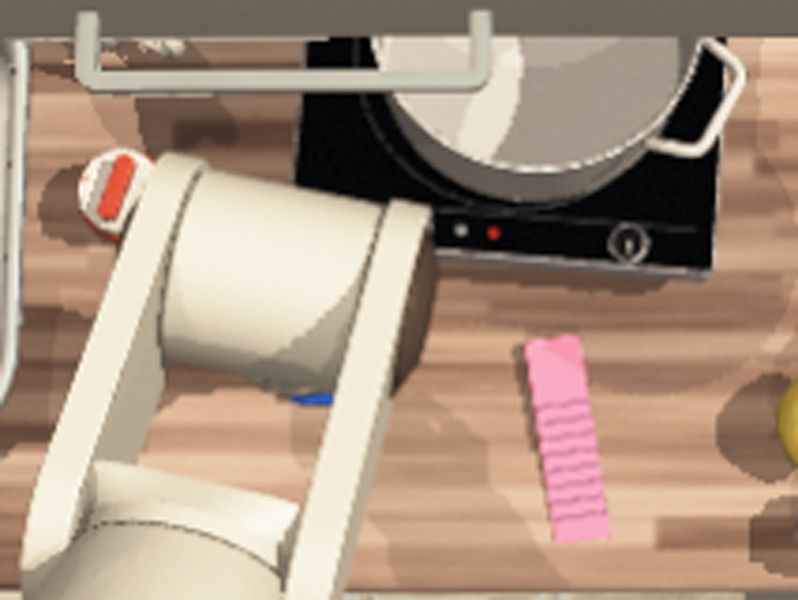

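The hob's right part seems to sit about 0.5 px off from the first picture. I'll check whether that is real motion, using static references and finer patches.

```bash
python3 - <<'E'
from h import *
t=[viewer.camera("top") for _ in range(3)]; t0=cv2.imread("pics/top1.png")
t=np.mean(t,0).astype(np.uint8); cv2.imwrite("pics/topnow.png",t)
g=lambda i:cv2.cvtColor(i,cv2.COLOR_BGR2GRAY).astype(np.float32)
def sh(a,b,x0,y0,x1,y1):
    # ECC translation: a -> b
    W=np.eye(2,3,dtype=np.float32); T=a[y0:y1,x0:x1]; W[0,2],W[1,2]=x0,y0
    try: _,W=cv2.findTransformECC(T,b,W,cv2.MOTION_TRANSLATION,(3,200,1e-6),None,3); return (W[0,2]-x0).round(2),(W[1,2]-y0).round(2)
    except cv2.error as e: return "fail"
A,B=g(t0),g(t)
for n,r in dict(hobR=(355,185,400,212),keys=(322,182,345,200),dial=(358,186,378,203),pothandle=(380,140,402,172),potrim=(335,165,375,182),pink=(335,215,365,280),lemon=(405,222,435,262),timer=(218,168,232,190),rail=(216,130,335,158),spoon=(70,255,200,282)).items(): print(n,sh(A,B,*r))
f=g(cv2.resize(cv2.imread("pics/f.png"),(160,120),interpolation=cv2.INTER_AREA)); 
C=A.copy(); C[170:290,200:360]=f
for n,r in dict(keys=(312,182,345,200),leftkeys=(290,180,312,200),pink=(335,215,358,280)).items(): print("0->f",n,sh(A,C,*r))
print(env.get_state()["force"],env.get_state()["t"])
E
```

```text
hobR (np.float32(-0.0), np.float32(0.01))
keys (np.float32(0.04), np.float32(0.0))
dial (np.float32(0.01), np.float32(-0.06))
pothandle (np.float32(0.05), np.float32(-0.08))
potrim (np.float32(0.03), np.float32(-0.02))
pink (np.float32(0.03), np.float32(-0.11))
lemon (np.float32(-0.0), np.float32(-0.03))
timer (np.float32(-0.01), np.float32(-0.25))
rail (np.float32(0.0), np.float32(-0.03))
spoon (np.float32(-0.69), np.float32(-0.2))
0->f keys (np.float32(0.05), np.float32(0.0))
0->f leftkeys (np.float32(-0.01), np.float32(-0.03))
0->f pink (np.float32(-0.02), np.float32(0.02))
[-4.12406454  0.66844651  7.71917234] 18.875
```

The hob, pot and bystanders have not moved (patches within 0.1 px, and only places shadowed by the arm differ). The drag is about 4.5 N, at the low edge, so I'll push a little deeper.

>>> apply_moves([
  [0.03,0,0,0,0,0,0.3],
  [0,0,0,0,0,0,0.3],
])

```text
t: 19.12
position: [0.5561, -0.0404, -0.0221]
tcp_rot: [3.142, 0.001, -0.077]
force: [-4.1, -0.2, 6.7]
opening: 0.0342
grip_force: 80.9
```

>>> apply_moves([
  [0.03,0,0,0,0,0,0.3],
  [0,0,0,0,0,0,0.3],
])

```text
t: 19.38
position: [0.5579, -0.0405, -0.0221]
tcp_rot: [3.142, 0.001, -0.077]
force: [-3.4, 0.4, 6.5]
opening: 0.0342
grip_force: 80.9
```

The force has levelled off near the friction of my own downward preload, so the foot isn't loaded yet. I'll ease the preload and continue.

>>> apply_moves([
  [0,0,-0.005,0,0,0,0.3],
  [0.03,0,0,0,0,0,0.3],
  [0,0,0,0,0,0,0.3],
])

```text
t: 19.75
position: [0.5603, -0.0407, -0.022]
tcp_rot: [3.142, 0.0, -0.077]
force: [0.0, 0.5, -0.5]
opening: 0.0341
grip_force: 79.8
```

>>> apply_moves([
  [0.03,0,0,0,0,0,0.3],
  [0,0,0,0,0,0,0.3],
])

```text
t: 20.0
position: [0.5622, -0.0409, -0.0219]
tcp_rot: [3.142, 0.0, -0.077]
force: [-0.4, 0.3, -0.9]
opening: 0.0343
grip_force: 79.7
```

That gives a clean zero baseline. I continue in.

>>> apply_moves([
  [0.03,0,0,0,0,0,0.3],
  [0,0,0,0,0,0,0.3],
])

```text
t: 20.25
position: [0.5639, -0.041, -0.0219]
tcp_rot: [3.142, 0.0, -0.077]
force: [0.4, -0.6, -1.4]
opening: 0.0347
grip_force: 79.7
```

>>> apply_moves([
  [0.03,0,0,0,0,0,0.3],
  [0,0,0,0,0,0,0.3],
])

```text
t: 20.5
position: [0.5656, -0.0411, -0.0219]
tcp_rot: [3.142, 0.0, -0.077]
force: [-1.1, -0.0, -1.3]
opening: 0.0341
grip_force: 79.7
```

>>> apply_moves([
  [0.03,0,0,0,0,0,0.3],
  [0,0,0,0,0,0,0.3],
])

```text
t: 20.75
position: [0.5674, -0.0413, -0.0219]
tcp_rot: [3.142, 0.0, -0.077]
force: [-2.6, 1.4, -2.3]
opening: 0.0345
grip_force: 79.8
```

>>> apply_moves([
  [0.03,0,0,0,0,0,0.3],
  [0,0,0,0,0,0,0.3],
])

```text
t: 21.0
position: [0.5692, -0.0414, -0.0219]
tcp_rot: [3.142, 0.0, -0.077]
force: [-3.9, 1.6, -2.5]
opening: 0.0342
grip_force: 79.8
```

>>> apply_moves([
  [0.02,0,0,0,0,0,0.3],
  [0,0,0,0,0,0,0.3],
])

```text
t: 21.25
position: [0.5702, -0.0415, -0.022]
tcp_rot: [3.142, 0.001, -0.077]
force: [-5.1, 0.6, -2.8]
opening: 0.0348
grip_force: 79.8
```

>>> apply_moves([
  [0.02,0,0,0,0,0,0.3],
  [0,0,0,0,0,0,0.3],
])

```text
t: 21.5
position: [0.5713, -0.0415, -0.022]
tcp_rot: [3.142, 0.001, -0.077]
force: [-5.3, 0.5, -1.6]
opening: 0.0343
grip_force: 79.8
```

>>> apply_moves([
  [0.02,0,0,0,0,0,0.3],
  [0,0,0,0,0,0,0.3],
])

```text
t: 21.75
position: [0.5723, -0.0416, -0.022]
tcp_rot: [3.142, 0.001, -0.077]
force: [-7.5, 1.0, 0.6]
opening: 0.0345
grip_force: 80.0
```

>>> apply_moves([
  [0.02,0,0,0,0,0,0.3],
  [0,0,0,0,0,0,0.3],
  [0,0,0,0,0,0,0.3],
  [0,0,0,0,0,0,0.3],
])

```text
t: 22.25
position: [0.5733, -0.0417, -0.0221]
tcp_rot: [3.142, 0.002, -0.077]
force: [-9.8, 1.8, 0.2]
opening: 0.034
grip_force: 80.1
```

```bash
python3 - <<'E'
from h import *
t=[];F=[]
for i in range(5): t.append(viewer.camera("top")); F.append(env.get_state()["force"])
print(np.mean(F,0),env.get_state()["position"])
g=lambda i:cv2.cvtColor(i,cv2.COLOR_BGR2GRAY).astype(np.float32)
A,B=g(cv2.imread("pics/top1.png")),g(np.mean(t,0).astype(np.uint8))
for n,(x0,y0,x1,y1) in dict(hobR=(355,185,400,212),keys=(325,182,345,200),dial=(358,186,378,203),pothandle=(380,140,402,172),potrim=(335,165,375,182)).items():
    W=np.eye(2,3,dtype=np.float32);W[:,2]=x0,y0
    _,W=cv2.findTransformECC(A[y0:y1,x0:x1],B,W,cv2.MOTION_TRANSLATION,(3,200,1e-6),None,3); print(n,(W[:,2]-(x0,y0)).round(2))
E
```

```text
[-9.31934226  0.82909588 -0.01363602] [ 0.57328441 -0.04169428 -0.02205836]
hobR [-0.    0.01]
keys [0.08 0.04]
dial [ 0.03 -0.05]
pothandle [ 0.06 -0.08]
potrim [ 0.   -0.01]
```

The push holds steady at about 9 N with almost no vertical force, and neither hob nor pot has moved. I'm handing in.

```bash
python3 -c "
from workcell import order; print(order.job_done())"
```

```text
the job is handed in; nothing more can be done
None
```

I turned the blue shim round and slid it thin end first under the front-left foot, where it drags snugly at about 9 N of push. The arm still holds it at that depth, the hob and pot have not shifted in the top camera view, and I handed the job in at about 22.5 s; no verdict came back.

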